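Put the closed containers away in their stands

TASK

Put the four closed containers away, one after another, each seated flat and released in its own stand: the large bottle in the widest round stand, the small bottle in the middle-sized round stand, the tube in the narrow deep round stand, and the flat round dish near the middle of the square tray. Carry them upright and never tip one over; leave the open weighing boats and the roll of tape undisturbed where they are.

Things in the scene. Friction and masses are not known exactly. Their poses are not given: they have to be found in the camera images.
- large_bottle: The larger screw-cap bottle, standing, opaque body, 62 mm diameter, 119 mm tall; the body reaches to 104 mm (count it as full width up to there), the cap is 40 mm in diameter and takes the top 15 mm. About 0.22 kg. Origin at the centre of its underside, z up along the bottle. Can be gripped from above by the cap.
- small_bottle: The smaller screw-cap bottle, standing, dark glass, 52 mm diameter, 95 mm tall; the body reaches to 83 mm (count it as full width up to there), the cap is 34 mm in diameter and takes the top 12 mm. About 0.12 kg. Origin at the centre of its underside, z up along the bottle. Can be gripped from above by the cap.
- tube: Slim screw-cap centrifuge tube, standing on its skirt, body 28 mm in diameter, 116 mm tall, cap 33 mm in diameter and 14 mm high at the top. About 35 g. Origin at the centre of its underside, z up along the tube. Can be gripped from above by the cap.
- dish: Flat round petri dish with its lid on, 64 mm diameter where it is gripped, 15 mm high, lying flat. About 22 g. Origin at the centre of its underside, z up. Can be gripped from above across the rim.
- wide_stand: Widest round stand, grey plastic, fixed to the table: recess 82 mm in diameter, rim 90 mm outside and 20 mm above the table, recess floor 5 mm above the table, foot flange 104 mm in diameter and 4 mm high. Origin on the table at its centre, z up. Takes the large bottle. Its place differs at every start.
- middle_stand: Middle-sized round stand, grey plastic, fixed to the table: recess 68 mm in diameter, rim 76 mm outside and 20 mm above the table, recess floor 5 mm above the table, foot flange 86 mm in diameter and 4 mm high. Origin on the table at its centre, z up. Takes the small bottle. Its place differs at every start.
- narrow_stand: Narrow deep round stand, grey plastic, fixed to the table: recess 46 mm in diameter, rim 54 mm outside and 40 mm above the table, recess floor 5 mm above the table, foot flange 68 mm in diameter and 4 mm high. Origin on the table at its centre, z up. Takes the tube. Its place differs at every start.
- dish_tray: Square shallow tray, grey plastic, fixed to the table: 100 x 100 mm outside, 92 x 92 mm inside, floor 4 mm and rim 8 mm above the table. Origin on the table at its centre, x and y along its sides, z up. Takes the dish. Its place differs at every start.
- weigh_boats: Stack of open square white weighing boats, 70 x 70 mm, 27 mm high, loose; not to be moved. Origin at the centre of its underside.
- tape_roll: Roll of tape lying flat, 72 mm diameter, 19 mm high, loose; not to be moved. Origin at the centre of its underside.
Not all that is in view belongs to the job. Leave any pink look-alike of the narrow_stand alone.

How it is judged:
By the outcome, as a careful person would: the job done as asked, in the order asked, and still so for the second after the job is handed in, with the robot touching nothing.
It also fails if it takes over 112 s, if anything falls off the work surface, if the arm or the gripper's body presses on something with over 40 N, if the wrist force passes 120 N, or if a joint passes its speed limit or range.

ROBOT

A 6-joint arm with a two-finger parallel gripper is mounted at the origin on a cart in front of the work surface, level with it; the furniture and walls round the work are solid. World frame = base frame: x ahead of the robot, y to its left, z up, the work surface at z = 0. Lengths are in m, angles in rad, forces in N, time in s.
With the tool pointing down it reaches from about 0.35 to 0.85 m from the base axis. Payload 8.1 kg.
Tool frame: the origin (TCP) lies between the finger pads; the fingertips stand 17 mm ahead of it and the grasp point (between the pads) lies 2 mm behind it (bot.tip_extent is the distance from the TCP to the fingertips, in m); z points along the fingers, y is the line along which they close (so a half turn about z gives the same grasp; the last joint's range is limited). The gripper opens to 85 mm and grips with 20 to 120 N. Pads are 22 mm wide; open, the fingers measure 114 mm over their backs; the gripper's body (76 mm by 85 mm) begins 54 mm behind the grasp point. The pads swing forward as they close: fully open they stand 13 mm farther back than shut.
Start: joints at [-1.316, 0.13, 1.488, -0, 1.523, -0.085], TCP at [0.2, -0.566, 0.248] pointing down, gripper open.
Joint ranges: [-2.96, 2.96], [-0.89, 2.26], [0.02, 2.5], [-1.34, 4.48], [0, 2.73], [-2.66, 2.66]. Speed limits (rad/s): [2.39, 2.39, 2.79, 3.14, 3.14, 3.14].

INTERFACE

Orientations are given as a unit quaternion [x, y, z, w].
In Python, from rig import monitor, viewer, workorder, recognise, mark_of, bot gives the robot as it stands.
- The arm moves only by the tool move_arm, never from a script. Its argument "plan" is a list of rows, each a list of 7 numbers: the closure, from 0 (fully open) to 1 (shut), then the shift along the tool's x, y, z in cm, then the turn, a rotation vector about the tool's x, y, z in degrees. A call has 1 to 20 rows; each row shifts and turns the commanded pose from where the row before left it, along the tool's axes as they then stand; what a row does not reach is not made up. A row lasts 1/12 s, in which the tool goes at most 41.7 mm and 7.16 degrees, less where a joint would pass 70% of its speed; a pose out of reach is approached as far as the arm can. A call with a gripper value outside its range is refused whole. The fingers move at their own pace and stop on an object; the grip force is fixed at half the most. Time passes only in rows, so rows that do not move let the fingers close. It gives the time, the measured TCP pose, the force, the opening and the grip force at its end, in the units of the state.
- monitor.observe(): the state, without advancing time (a new reading comes with each control period).
- viewer.get_image(name): name is "side" or "top"; returns a dict with "img" (420x560x3 uint8, blue, green, red), "fx", "fy", "cx", "cy" (pixels), "world_from_camera" (4x4, takes a point from camera to world coordinates). Camera axes: x right, y up, looking along -z (the intrinsics and any distortion apply to the point x, -y, -z); pixel columns grow to the right and rows downward; lengths in m; the calibration is good to about 2 mm. A picture is of the moment at which its call begins. There is no depth.
- workorder.hand_in(): hands the job in; it is judged then, once.
Trained networks look in a picture, given as the dict that the camera call returned (one of the last four; its "shot" number tells which), for a name from the list of things; names that differ only in an ending like _2 or _b are one class to them, and where a whole thing is asked for, a point or a joint stands for the part that bears it (a point fixed in the world has none). Each returns a list of dicts, best first, with "confidence" (0 to 1); they miss things now and then, are a little off and sometimes report something else, mostly with a low value. They report only what shows in the picture. A call takes as long as a camera call. They do not tell look-alikes from the thing itself.
- recognise(picture, name): "bbox" ([centre column, centre row, width, height] in pixels, round what is visible of it).
- mark_of(picture, name): "point" ([column, row] in pixels: a listed point, or the origin of a listed thing).
The state is a dict: "time_s": time; "joints": joint angles; "joint_velocities": joint speeds; "effort": joint torques, N m; "position": TCP position; "ee_rot": TCP orientation; "force": force on the tool from outside, world axes, zero at the start; "moment": the same for the moment, N m; "opening": finger opening in m; "finger_force": force on a finger pad.
Only numpy, scipy, OpenCV 4.12 (cv2) and the standard library are available. Lean on these libraries where they do the work, as an engineer would, in place of code of your own. Each camera call takes 0.05 s, during which the arm holds its last target. There are 200 camera calls.

## Working session

There is one attempt and no reset: what is moved stays moved. The work goes in short steps, Python scripts to look and compute and a tool call to move; the robot and the scene stay as the last step left them, time stands still between calls to the robot, and variables do not carry over. Pictures are saved under pics/ and viewed, at most 14 in all, crops included, and the job is handed in when it is done.

Besides the shell and the picture viewer there is one more tool, called after "Emit:" as a command line: name --pt "numbers of a row" for each row, then --argument value for the rest. move_arm: Moves the arm, as the interface text tells. Its arguments: {"type":"object","properties":{"plan":{"type":"array"}},"required":["plan"]}

```bash
mkdir -p pics; ls; cat > h.py <<'E'
import numpy as np, cv2
from rig import monitor, viewer, workorder, recognise, mark_of, bot
N=["large_bottle","small_bottle","tube","dish","wide_stand","middle_stand","narrow_stand","dish_tray","weigh_boats","tape_roll"]
def ray(p,uv):
    T=np.array(p["world_from_camera"]); 
    d=np.array([(uv[0]-p["cx"])/p["fx"],-(uv[1]-p["cy"])/p["fy"],-1.0])
    return T[:3,3],T[:3,:3]@d
def hit(p,uv,z=0):
    o,d=ray(p,uv); return (o+d*(z-o[2])/d[2])
def proj(p,P):
    T=np.array(p["world_from_camera"]); c=T[:3,:3].T@(np.array(P)-T[:3,3])
    return np.array([p["cx"]-p["fx"]*c[0]/c[2],p["cy"]+p["fy"]*c[1]/c[2]])
E
python3 - <<'E'
from h import *
np.set_printoptions(precision=3,suppress=True)
for c in ("top","side"):
    p=viewer.get_image(c); cv2.imwrite(f"pics/{c}0.png",p["img"])
    print(c,{k:v for k,v in p.items() if k!="img"})
    for n in N:
        for m in mark_of(p,n)[:3]: print(n,"mark",np.round(m["point"],1),round(m["confidence"],2),hit(p,m["point"])[:2])
        for m in recognise(p,n)[:3]: print("   box",np.round(m["bbox"],1),round(m["confidence"],2))
print(monitor.observe(), bot.tip_extent)
E
```

```text
pics
top {'fx': 492.8421808669665, 'fy': 492.8421808669665, 'cx': 278.17202522315625, 'cy': 215.2151056953976, 'world_from_camera': array([[ 0.025,  0.996, -0.09 ,  0.428],
       [-1.   ,  0.026,  0.006, -0.022],
       [ 0.008,  0.089,  0.996,  1.47 ],
       [ 0.   ,  0.   ,  0.   ,  1.   ]]), 'shot': 1}
large_bottle mark [382.5 211. ] 0.78 [ 0.581 -0.344]
large_bottle mark [272.7 259.1] 0.54 [ 0.429 -0.018]
   box [388.9 206.3  22.9  23.3] 0.73
small_bottle mark [377.3 254.3] 0.78 [ 0.451 -0.329]
   box [379.1 256.   18.3  18.2] 0.85
   box [204.6 258.4  22.9  25.5] 0.46
   box [212.8 194.9  33.3  34.3] 0.39
tube mark [269.5 263.6] 0.44 [ 0.415 -0.009]
tube mark [263.3 192.2] 0.22 [0.628 0.016]
   box [270.7 262.3   8.8  10. ] 0.67
dish mark [326.3 207.4] 0.66 [ 0.587 -0.175]
   box [326.1 208.1  18.9  21.9] 0.85
wide_stand mark [214.6 193. ] 0.65 [0.622 0.162]
wide_stand mark [324.9 208.5] 0.19 [ 0.584 -0.171]
   box [214.1 193.8  33.1  35.4] 0.71
middle_stand mark [316.4 259.3] 0.97 [ 0.431 -0.148]
   box [317.9 261.7  31.9  28.6] 0.63
narrow_stand mark [264.5 229.9] 0.85 [0.51
[... 1838 characters left out ...]
56.1] 0.58 [0.447 0.363]
   box [237.2 154.9  32.5  15.9] 0.8
weigh_boats mark [283.8 158.3] 0.78 [0.61  0.334]
   box [284.9 156.1  20.1  18.3] 0.77
tape_roll mark [229.3 180.4] 0.5 [0.426 0.201]
   box [230.6 179.9  24.2  16.1] 0.57
{'time_s': 2.1, 'joints': array([-1.316,  0.13 ,  1.488,  0.   ,  1.523, -0.085]), 'joint_velocities': array([-0.001, -0.001, -0.   ,  0.001,  0.001,  0.001]), 'effort': array([ -0.   , -56.93 , -50.085,  -0.   ,   0.001,  -0.   ]), 'position': array([ 0.2  , -0.566,  0.248]), 'ee_rot': array([0.986, 0.169, 0.   , 0.   ]), 'force': array([0.345, 0.045, 0.105]), 'moment': array([-0.033,  0.025,  0.022]), 'finger_force': 0.0, 'opening': 0.08549451842949136} 0.017
```

```bash
python3 - <<'E'
import cv2
a=cv2.imread("pics/top0.png")[140:300,110:450]; cv2.imwrite("pics/top0c.png",cv2.resize(a,None,fx=2.35,fy=2.35,interpolation=2))
a=cv2.imread("pics/side0.png")[130:380,180:400]; cv2.imwrite("pics/side0c.png",cv2.resize(a,None,fx=2.4,fy=2.4,interpolation=2))
E
```

```text
(no output)
```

View pics/top0c.png

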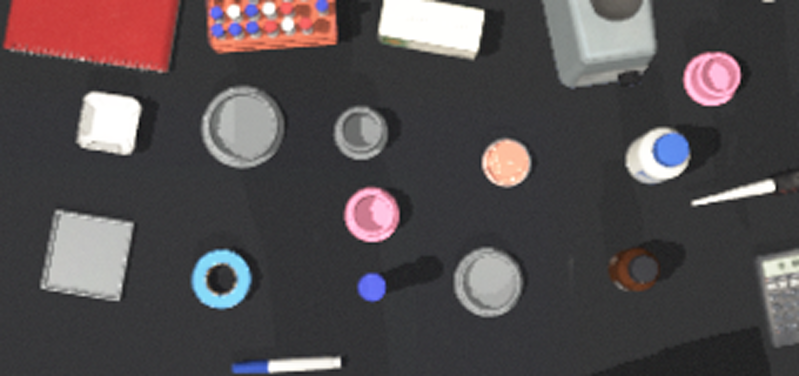

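View pics/side0c.png

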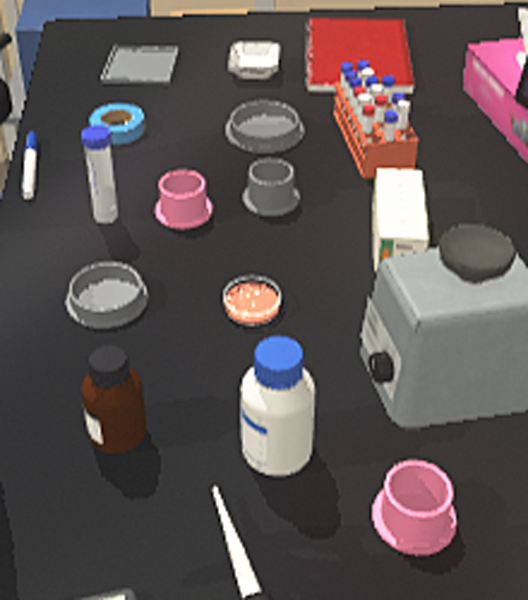

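```bash
cat >> h.py <<'E'
from scipy.optimize import least_squares
# name: list of (radius,z0,z1), approx xy
M={"large_bottle":[(.031,0,.104),(.020,.104,.119)],"small_bottle":[(.026,0,.083),(.017,.083,.095)],
"tube":[(.0165,.102,.116),(.014,0,.102)],"dish":[(.032,0,.015)],
"wide_stand":[(.052,0,.004),(.045,0,.020)],"middle_stand":[(.043,0,.004),(.038,0,.020)],"narrow_stand":[(.034,0,.004),(.027,0,.040)],
"tape_roll":[(.036,0,.019)]}
A={"large_bottle":(.583,-.348),"small_bottle":(.446,-.335),"tube":(.42,-.006),"dish":(.584,-.168),"wide_stand":(.62,.17),
"middle_stand":(.433,-.146),"narrow_stand":(.624,.015),"dish_tray":(.449,.36),"tape_roll":(.43,.19)}
t=np.linspace(0,2*np.pi,60)
def hull(p,n,xy):
    if n=="dish_tray": P=[(xy[0]+a*.05,xy[1]+b*.05,z) for a in(-1,1) for b in(-1,1) for z in(0,.008)]
    else: P=[(xy[0]+r*np.cos(a),xy[1]+r*np.sin(a),z) for r,z0,z1 in M[n] for z in(z0,z1) for a in t]
    return cv2.convexHull(np.array([proj(p,q) for q in P],np.float32))
def cen(h):
    m=cv2.moments(h); return np.array([m["m10"]/m["m00"],m["m01"]/m["m00"]])
def measure(p,n,xy0,thr=62):
    mask=(p["img"].max(2)>thr).astype(np.uint8)
    h0=hull(p,n,xy0); ex=np.zeros_like(mask); cv2.fillConvexPoly(ex,h0.astype(np.int32),1)
    mask=cv2.morphologyEx(mask,cv2.MORPH_OPEN,np.ones((3,3),np.uint8))
    k,l=cv2.connectedComponents(mask); lab=np.bincount(l[(ex>0)&(l>0)],minlength=k).argmax()
    pts=cv2.findNonZero((l==lab).astype(np.uint8)); h=cv2.convexHull(pts)
    c=cen(h); f=lambda xy:cen(hull(p,n,xy))-c
    # pixel-centre hull is ~.5px smaller all round
    return least_squares(f,xy0,diff_step=1e-3).x, cv2.contourArea(h)/cv2.contourArea(h0), h
E
python3 - <<'E'
from h import *
np.set_printoptions(precision=4,suppress=True)
for c in("top","side"):
    p=viewer.get_image(c); im=cv2.resize(p["img"],None,fx=3,fy=3)
    for n in A:
        xy,r,h=measure(p,n,A[n]); print(c,n,xy,round(r,2))
        cv2.polylines(im,[(hull(p,n,xy)*3+1).astype(np.int32)],True,(0,255,0),1)
        cv2.polylines(im,[(h*3+1).astype(np.int32)],True,(0,0,255),1)
    im=im[450:850,300:1100] if c=="top" else im[420:1020,480:1180]
    cv2.imwrite(f"pics/{c}1.png",im)
E
```

```text
top large_bottle [ 0.5897 -0.3507] 0.93
top small_bottle [ 0.4487 -0.3235] 0.76
top tube [ 0.4212 -0.0043] 1.02
top dish [ 0.5824 -0.1698] 0.93
top wide_stand [0.6198 0.1671] 1.03
top middle_stand [ 0.4307 -0.1502] 1.03
top narrow_stand [0.6161 0.0162] 1.02
top dish_tray [0.452  0.3565] 1.03
top tape_roll [0.4259 0.1856] 1.05
side large_bottle [ 0.5905 -0.3578] 0.95
side small_bottle [ 0.4449 -0.3436] 0.45
side tube [0.467  0.1144] 402.43
side dish [ 0.5794 -0.171 ] 0.82
side wide_stand [0.4606 0.2082] 326.15
side middle_stand [0.4607 0.2065] 246.75
side narrow_stand [0.615  0.0142] 0.96
side dish_tray [0.4605 0.2142] 420.73
side tape_roll [0.4608 0.2036] 569.72
```

View pics/top1.png

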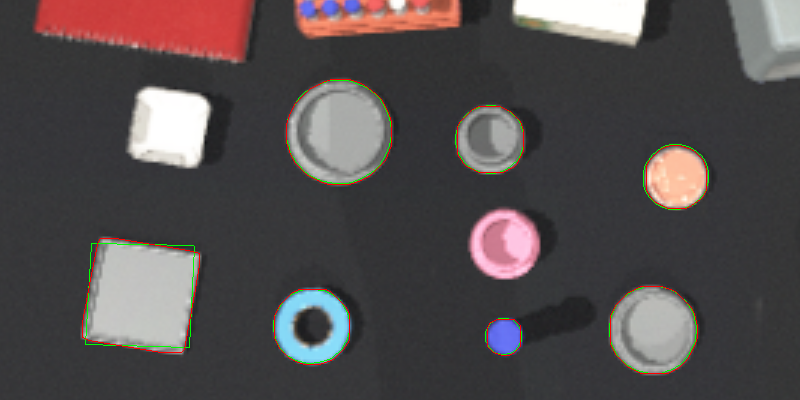

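View pics/side1.png

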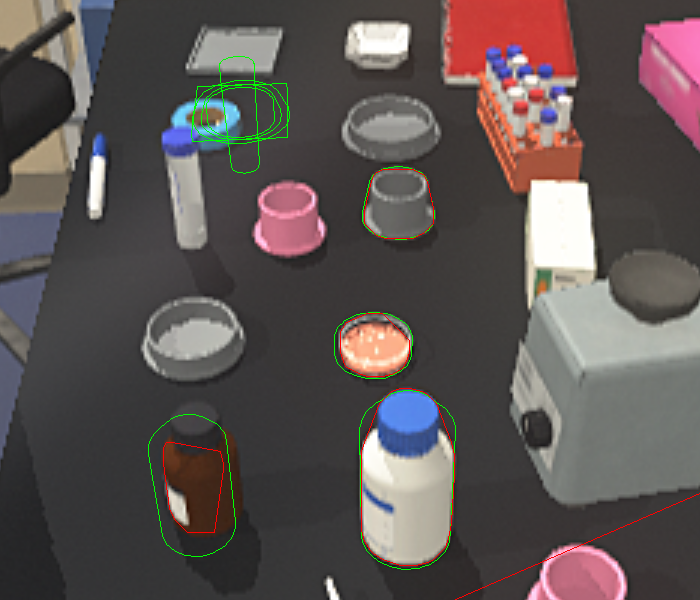

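The crops show grey narrow stand at full-picture pixel (263,196), with pink look-alikes at (269,231) and (412,173), so I take the grey one. The grey dishes at (214,194) and (318,260) are the wide and middle stands by size, and the tape roll is at (204,258). For the large bottle, the only candidate is the white one with a blue cap, about (390,205). The small bottle is the brown one, about (380,255). The pictures show the stand, tape and tube-cap fits hugging their outlines. The small bottle fit is bad, so I check the caps close up.

```bash
python3 - <<'E'
from h import *
np.set_printoptions(precision=4,suppress=True)
M["lcap"]=[(.020,.106,.119)];M["scap"]=[(.017,.084,.095)];M["tcap"]=[(.0165,.102,.116)]
im=cv2.imread("pics/top0.png"); p=viewer.get_image("top"); s=viewer.get_image("side")
big=cv2.resize(p["img"],None,fx=8,fy=8,interpolation=2); bs=cv2.resize(s["img"],None,fx=4,fy=4,interpolation=2)
for n,xy0 in (("lcap",(.59,-.353)),("tcap",(.421,-.005))):
  for q,b,f in((p,big,8),(s,bs,4)):
    i=q["img"].astype(int); 
    mask=((i[...,0]-i[...,2]>60)&(i[...,0]>90)).astype(np.uint8)
    ex=np.zeros_like(mask); cv2.fillConvexPoly(ex,hull(q,n,xy0).astype(np.int32),1)
    k,l=cv2.connectedComponents(mask); lab=np.bincount(l[(ex>0)&(l>0)],minlength=k).argmax()
    c=cen(cv2.convexHull(cv2.findNonZero((l==lab).astype(np.uint8))))
    xy=least_squares(lambda x:cen(hull(q,n,x))-c,xy0,diff_step=1e-3).x; print(n,c,xy)
    cv2.polylines(b,[(hull(q,n,xy)*f+f/2).astype(np.int32)],True,(0,255,0),1)
for uv in ((384,254.9),):pass
# small cap: guess, draw
for xy in ((.446,-.338),):
    cv2.polylines(big,[(hull(p,"scap",xy)*8+4).astype(np.int32)],True,(0,255,0),1)
    cv2.polylines(bs,[(hull(s,"small_bottle",xy)*4+2).astype(np.int32)],True,(0,255,0),1)
    cv2.polylines(bs,[(hull(s,"scap",xy)*4+2).astype(np.int32)],True,(0,255,0),1)
a=big[185*8:275*8,360*8:410*8]; b=bs[250*4:340*4,200*4:325*4]; h=600
a=cv2.resize(a,(int(a.shape[1]*h/a.shape[0]),h)); b=cv2.resize(b,(460,int(360*460/500))); o=np.zeros((600,800,3),np.uint8); o[:,:a.shape[1]]=a; o[:b.shape[0],335:795]=np.clip(b.astype(float)*1.6,0,255); cv2.imwrite("pics/cap.png",o)
E
```

```text
lcap [395.0738 203.4126] [ 0.5911 -0.3537]
lcap [295.5413 280.4225] [ 0.5901 -0.3594]
tcap [267.7077 261.7159] [ 0.4213 -0.0047]
tcap [226.492  181.8125] [0.4368 0.0164]
```

View pics/cap.png

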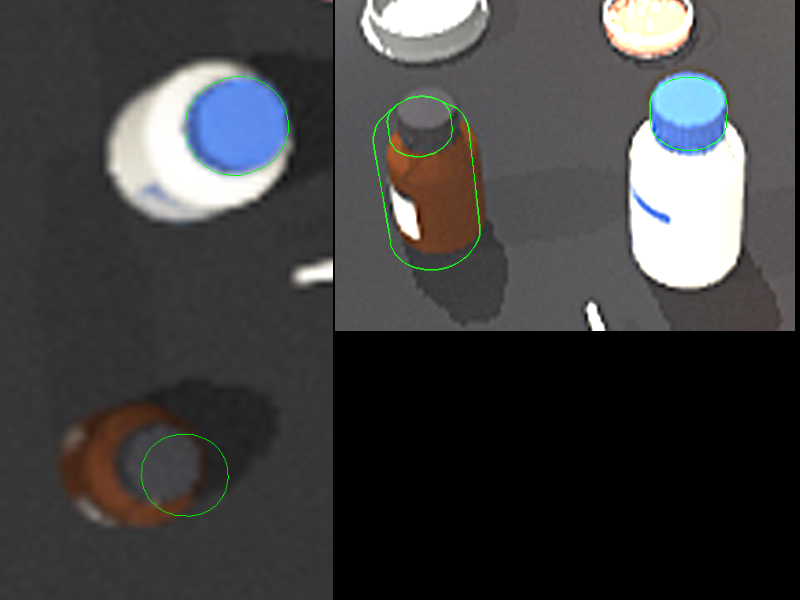

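The crop shows the large bottle's blue cap at pixel (395,203), fitted well, and the small bottle's grey cap at (384.3,254.6). The small bottle is the brown one and my guess for it was about 7 mm off, so I re-solve from these pixels.

```bash
python3 - <<'E'
from h import *
np.set_printoptions(precision=4,suppress=True)
p=viewer.get_image("top"); s=viewer.get_image("side")
print(hit(p,(384.3-.5,254.6-.5),.095))
# side: cap top ellipse centre in crop (424,108) scale 460/500*4
print(hit(s,(200+(424-335)/3.68,250+108/3.68),.095), hit(s,(200+(688-335)/3.68,250+97/3.68),.119))
# tray yaw
m=((p["img"].max(2)>62)*255).astype(np.uint8); m=cv2.morphologyEx(m,2,np.ones((3,3)));k,l=cv2.connectedComponents(m)
c=proj(p,(.452,.3565,.008)).astype(int); print(cv2.minAreaRect(cv2.findNonZero((l==l[c[1],c[0]]).astype(np.uint8))))
print(monitor.observe()["time_s"], proj(s,(.4213,-.0047,.116)))
E
```

```text
[ 0.4503 -0.3272  0.095 ]
[ 0.4494 -0.3313  0.095 ] [ 0.5911 -0.3554  0.119 ]
((146.48533630371094, 248.08438110351562), (35.08210754394531, 35.381954193115234), 9.865806579589844)
2.4 [219.9316 183.9956]
```

Emit:
move_arm --pt "0 0 0 0 0 0 6.5" --pt "0 0 0 0 0 0 6.5" --pt "0 0 0 0 0 0 6.45" --pt "0 2.8 -1.5 0 0 0 0" --pt "0 2.8 -1.5 0 0 0 0" --pt "0 2.8 -1.5 0 0 0 0" --pt "0 2.8 -1.5 0 0 0 0" --pt "0 2.8 -1.5 0 0 0 0" --pt "0 2.8 -1.5 0 0 0 0" --pt "0 2.8 -1.5 0 0 0 0" --pt "0 2.8 -1.5 0 0 0 0" --pt "0 2.8 -1.5 0 0 0 0" --pt "0 2.8 -1.5 0 0 0 0" --pt "0 2.8 -1.5 0 0 0 0" --pt "0 2.8 -1.5 0 0 0 0" --pt "0 2.8 -1.5 0 0 0 0" --pt "0 2.7 -1.5 0 0 0 0" --pt "0 0 0 0 0 0 0" --pt "0 0 0 0 0 0 0"

```text
time_s: 3.98
position: [0.5922, -0.3541, 0.2477]
ee_rot: [1.0, 0.002, -0.0, -0.0]
force: [-0.7, -0.1, -0.7]
opening: 0.0854
finger_force: 0.0
```

Emit:
move_arm --pt "0 0 0.1 2.5 0 0 0" --pt "0 0 0 2.5 0 0 0" --pt "0 0 0 2.5 0 0 0" --pt "0 0 0 2.0 0 0 0" --pt "0 0 0 1.5 0 0 0" --pt "0 0 0 1.0 0 0 0" --pt "0 0 0 0.5 0 0 0" --pt "0 0 0 0 0 0 0" --pt "0.3 0 0 0 0 0 0" --pt "0.4 0 0 0 0 0 0" --pt "0.45 0 0 0 0 0 0" --pt "0.5 0 0 0 0 0 0" --pt "1 0 0 0 0 0 0" --pt "1 0 0 0 0 0 0" --pt "1 0 0 0 0 0 0" --pt "1 0 0 0 0 0 0"

```text
time_s: 5.32
position: [0.5918, -0.3568, 0.125]
ee_rot: [1.0, 0.0, 0.001, 0.001]
force: [-0.0, 1.9, 6.4]
opening: 0.0375
finger_force: 60.0
```

Emit:
move_arm --pt "1 0 0 -0.5 0 0 0" --pt "1 0 0 -1 0 0 0" --pt "1 0 0 -1.5 0 0 0" --pt "1 0 0 -2 0 0 0" --pt "1 0 0 -2 0 0 0" --pt "1 0 0 -1.5 0 0 0" --pt "1 0 0 -0.5 0 0 0" --pt "1 0 0 0 0 0 0" --pt "1 0 0 0 0 0 0"

```text
time_s: 6.07
position: [0.5909, -0.3566, 0.2135]
ee_rot: [1.0, 0.0, 0.0, 0.0]
force: [-0.6, -0.0, -3.2]
opening: 0.0373
finger_force: 60.4
```

```bash
python3 - <<'E'
from h import *
s=viewer.get_image("side"); cv2.imwrite("pics/s2.png",cv2.resize(s["img"][180:340,170:400],None,fx=3,fy=3,interpolation=2))
o=monitor.observe(); print(o["position"],o["ee_rot"],o["force"],o["opening"],o["joints"])
E
```

```text
[ 0.59047619 -0.35628937  0.21222845] [ 9.99999696e-01  1.26517613e-04 -6.33208410e-04 -4.37343252e-04] [-0.11965829 -0.33936239 -2.28743206] 0.03792580571623267 [-6.17210730e-01  3.90223450e-01  1.24923848e+00 -1.98911119e-05
  1.50366971e+00  9.53333911e-01]
```

View pics/s2.png

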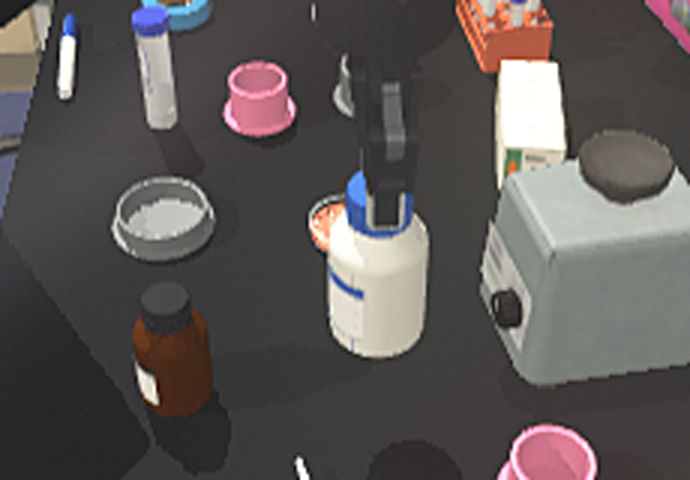

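The picture shows the large bottle lifted upright by its cap at about (295,265) in the full picture, with the dish behind it untouched. On to the wide stand.

Emit:
move_arm --pt "1 0.1 -1 0 0 0 0" --pt "1 0.1 -2 0 0 0 0" --pt "1 0.2 -3 0 0 0 0" --pt "1 0.2 -3.2 0 0 0 0" --pt "1 0.2 -3.2 0 0 0 0" --pt "1 0.2 -3.2 0 0 0 0" --pt "1 0.2 -3.2 0 0 0 0" --pt "1 0.2 -3.2 0 0 0 0" --pt "1 0.2 -3.2 0 0 0 0" --pt "1 0.2 -3.2 0 0 0 0" --pt "1 0.2 -3.2 0 0 0 0" --pt "1 0.2 -3.2 0 0 0 0" --pt "1 0.2 -3.2 0 0 0 0" --pt "1 0.2 -3.2 0 0 0 0" --pt "1 0.2 -3.2 0 0 0 0" --pt "1 0.1 -3.2 0 0 0 0" --pt "1 0.1 -2.6 0 0 0 0" --pt "1 0 -1.8 0 0 0 0" --pt "1 0 -0.5 0 0 0 0" --pt "1 0 0 0 0 0 0"

```text
time_s: 7.78
position: [0.6195, 0.1704, 0.2119]
ee_rot: [1.0, 0.001, -0.001, 0.0]
force: [0.6, 0.6, -0.7]
opening: 0.0373
finger_force: 60.5
```

Emit:
move_arm --pt "1 0 0.15 1 0 0 0" --pt "1 0 0 2 0 0 0" --pt "1 0 0 2 0 0 0" --pt "1 0 0 1.5 0 0 0" --pt "1 0 0 0.8 0 0 0" --pt "1 0 0 0.4 0 0 0" --pt "1 0 0 0.2 0 0 0" --pt "1 0 0 0.1 0 0 0" --pt "1 0 0 0 0 0 0" --pt "1 0 0 0 0 0 0"

```text
time_s: 8.62
position: [0.6215, 0.167, 0.1345]
ee_rot: [1.0, 0.0, 0.001, -0.0]
force: [-0.0, -0.4, -1.7]
opening: 0.0377
finger_force: 60.5
```

Emit:
move_arm --pt "1 0 0 0.15 0 0 0" --pt "1 0 0 0.15 0 0 0" --pt "1 0 0 0.15 0 0 0" --pt "1 0 0 0 0 0 0" --pt "1 0 0 0 0 0 0"

```text
time_s: 9.03
position: [0.6215, 0.1673, 0.13]
ee_rot: [1.0, 0.0, 0.001, -0.0]
force: [-1.0, 0.8, 4.6]
opening: 0.0378
finger_force: 61.1
```

Emit:
move_arm --pt "0.5 0 0 0 0 0 0" --pt "0.4 0 0 0 0 0 0" --pt "0.3 0 0 0 0 0 0" --pt "0.2 0 0 0 0 0 0" --pt "0.1 0 0 0 0 0 0" --pt "0 0 0 0 0 0 0" --pt "0 0 0 0 0 0 0" --pt "0 0 0 -1 0 0 0" --pt "0 0 0 -2 0 0 0" --pt "0 0 0 -2 0 0 0" --pt "0 0 0 -2 0 0 0" --pt "0 0 0 -2 0 0 0" --pt "0 0 0 -1 0 0 0" --pt "0 0 0 0 0 0 0"

```text
time_s: 10.2
position: [0.6225, 0.1672, 0.2331]
ee_rot: [1.0, 0.0, 0.003, -0.001]
force: [0.8, 0.1, 0.6]
opening: 0.0855
finger_force: 0.0
```

Emit:
move_arm --pt "0 -0.6 1.6 0 0 0 0" --pt "0 -1 2.9 0 0 0 0" --pt "0 -1 2.9 0 0 0 0" --pt "0 -1 2.9 0 0 0 0" --pt "0 -1 2.9 0 0 0 0" --pt "0 -1 2.9 0 0 0 0" --pt "0 -1 2.9 0 0 0 0" --pt "0 -1 2.9 0 0 0 0" --pt "0 -1 2.9 0 0 0 0" --pt "0 -1 2.9 0 0 0 0" --pt "0 -1 2.9 0 0 0 0" --pt "0 -1 2.9 0 0 0 0" --pt "0 -1 2.9 0 0 0 0" --pt "0 -1 2.9 0 0 0 0" --pt "0 -1 2.9 0 0 0 0" --pt "0 -1 2.9 0 0 0 0" --pt "0 -1 2.9 0 0 0 0" --pt "0 -0.6 1.6 0 0 0 0" --pt "0 0 0 0 0 0 0" --pt "0 0 0 0 0 0 0"

```text
time_s: 11.87
position: [0.4481, -0.3294, 0.2274]
ee_rot: [1.0, -0.001, -0.001, -0.001]
force: [-0.4, -0.6, 0.1]
opening: 0.0853
finger_force: 0.0
```

```bash
python3 - <<'E'
from h import *
s=viewer.get_image("side"); cv2.imwrite("pics/s3.png",cv2.resize(s["img"][130:340,170:400],None,fx=2.8,fy=2.8,interpolation=2))
o=monitor.observe(); print(o["position"],o["ee_rot"],o["joints"])
for n in("large_bottle","small_bottle"):
  for m in mark_of(s,n): print(n,hit(s,m["point"],.005 if n[0]=="l" else 0),m["confidence"])
E
```

```text
[ 0.44854181 -0.32864195  0.22764745] [ 9.99999495e-01 -2.81359321e-04 -5.44700252e-04 -7.96381900e-04] [-7.24833858e-01  2.38903530e-02  1.63792949e+00  4.72476409e-04
  1.48164425e+00  8.46482681e-01]
large_bottle [0.62022614 0.16841855 0.005     ] 0.61
small_bottle [ 0.44686227 -0.33414316  0.        ] 0.62
```

View pics/s3.png

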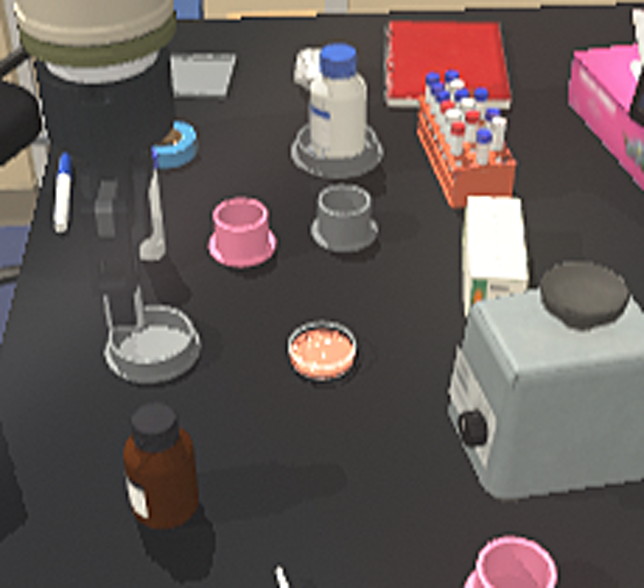

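The large bottle stands upright in the wide stand, about (290,170) in the full picture, and the network puts it at (0.620, 0.168). The small bottle stands under the gripper.

Emit:
move_arm --pt "0 0.1 0.1 2.5 0 0 0" --pt "0 0 0 2.5 0 0 0" --pt "0 0 0 2.5 0 0 0" --pt "0 0 0 2.0 0 0 0" --pt "0 0 0 1.5 0 0 0" --pt "0 0 0 1.0 0 0 0" --pt "0 0 0 0.4 0 0 0" --pt "0 0 0 0 0 0 0" --pt "0.3 0 0 0 0 0 0" --pt "0.4 0 0 0 0 0 0" --pt "0.5 0 0 0 0 0 0" --pt "0.55 0 0 0 0 0 0" --pt "1 0 0 0 0 0 0" --pt "1 0 0 0 0 0 0" --pt "1 0 0 0 0 0 0" --pt "1 0 0 0 0 0 0"

```text
time_s: 13.35
position: [0.4506, -0.3305, 0.1061]
ee_rot: [1.0, 0.0, 0.001, 0.001]
force: [-0.9, 1.7, 5.2]
opening: 0.0302
finger_force: 58.9
```

Emit:
move_arm --pt "1 0 0 -0.5 0 0 0" --pt "1 0 0 -1 0 0 0" --pt "1 0 0 -1.5 0 0 0" --pt "1 0 0 -1.5 0 0 0" --pt "1 0 0 -1.0 0 0 0" --pt "1 0 0 -0.5 0 0 0" --pt "1 0 0 0 0 0 0" --pt "1 0 0 0 0 0 0"

```text
time_s: 14.02
position: [0.4499, -0.3301, 0.1648]
ee_rot: [1.0, 0.0, 0.0, 0.0]
force: [-0.0, 0.6, -1.4]
opening: 0.0302
finger_force: 59.4
```

```bash
python3 - <<'E'
from h import *
s=viewer.get_image("side"); cv2.imwrite("pics/s4.png",cv2.resize(s["img"][190:330,170:290],None,fx=4,fy=4,interpolation=2))
o=monitor.observe(); print(o["position"],o["ee_rot"],o["force"],o["opening"])
E
```

```text
[ 0.44957268 -0.32984374  0.16407222] [ 9.99999861e-01  1.29991605e-04 -3.81518160e-04 -3.40843489e-04] [-0.0918493  -0.69330443 -1.53900817] 0.030529036766134138
```

View pics/s4.png

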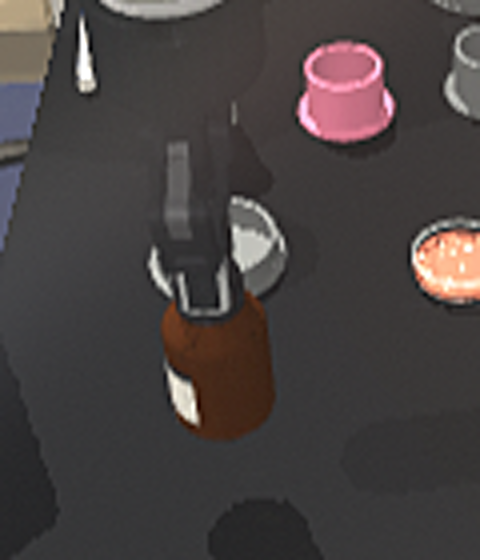

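The small bottle hangs upright from the gripper, clear of the table. Next, over the middle stand.

Emit:
move_arm --pt "1 -0.1 -1 0 0 0 0" --pt "1 -0.2 -2 0 0 0 0" --pt "1 -0.3 -3 0 0 0 0" --pt "1 -0.3 -3 0 0 0 0" --pt "1 -0.3 -3 0 0 0 0" --pt "1 -0.3 -3 0 0 0 0" --pt "1 -0.2 -2 0 0 0 0" --pt "1 -0.1 -1 0 0 0 0" --pt "1 0 0 0 0 0 0" --pt "1 0 0 0 0 0 0" --pt "1 0 0 0 0 0 0"

```text
time_s: 14.98
position: [0.4319, -0.1508, 0.1647]
ee_rot: [1.0, 0.0, -0.0, 0.0]
force: [0.7, -0.6, -0.4]
opening: 0.0306
finger_force: 59.5
```

Emit:
move_arm --pt "1 0 0 1 0 0 0" --pt "1 0 0 1.5 0 0 0" --pt "1 0 0 1.2 0 0 0" --pt "1 0 0 0.7 0 0 0" --pt "1 0 0 0.3 0 0 0" --pt "1 0 0 0.2 0 0 0" --pt "1 0 0 0.15 0 0 0" --pt "1 0 0 0.15 0 0 0" --pt "1 0 0 0 0 0 0" --pt "1 0 0 0 0 0 0"

```text
time_s: 15.82
position: [0.4322, -0.1502, 0.1132]
ee_rot: [1.0, 0.0, 0.0, 0.0]
force: [-0.2, 0.4, -1.2]
opening: 0.0299
finger_force: 59.5
```

Emit:
move_arm --pt "1 0 0 0.15 0 0 0" --pt "1 0 0 0.15 0 0 0" --pt "1 0 0 0 0 0 0" --pt "1 0 0 0 0 0 0"

```text
time_s: 16.15
position: [0.4329, -0.1503, 0.1111]
ee_rot: [1.0, 0.0, 0.001, 0.0]
force: [-0.6, 1.9, 5.9]
opening: 0.0299
finger_force: 60.4
```

Emit:
move_arm --pt "0.6 0 0 0 0 0 0" --pt "0.5 0 0 0 0 0 0" --pt "0.4 0 0 0 0 0 0" --pt "0.3 0 0 0 0 0 0" --pt "0.15 0 0 0 0 0 0" --pt "0 0 0 0 0 0 0" --pt "0 0 0 0 0 0 0" --pt "0 0 0 -1 0 0 0" --pt "0 0 0 -2 0 0 0" --pt "0 0 0 -2 0 0 0" --pt "0 0 0 -2 0 0 0" --pt "0 -0.2 -1.5 -2 0 0 0" --pt "0 -0.2 -2.5 0 0 0 0" --pt "0 -0.2 -3 0 0 0 0" --pt "0 -0.2 -3 0 0 0 0" --pt "0 -0.2 -2.5 0 0 0 0" --pt "0 -0.2 -2 0 0 0 0" --pt "0 0 0 0 0 0 0" --pt "0 0 0 0 0 0 0"

```text
time_s: 17.73
position: [0.4199, -0.0045, 0.2006]
ee_rot: [1.0, 0.001, 0.0, 0.0]
force: [-0.5, 0.4, 0.3]
opening: 0.0852
finger_force: 0.0
```

```bash
python3 - <<'E'
from h import *
s=viewer.get_image("side"); cv2.imwrite("pics/s5.png",cv2.resize(s["img"][130:330,170:370],None,fx=2.9,fy=2.9,interpolation=2))
o=monitor.observe(); print(o["position"],o["ee_rot"],o["force"],o["opening"])
for n in("large_bottle","small_bottle","tube"):
  for m in mark_of(s,n): print(n,hit(s,m["point"],.0 if n[0]=="t" else .005),m["confidence"])
E
```

```text
[ 0.41999578 -0.00521905  0.20042548] [9.99999585e-01 7.92056585e-04 3.67440107e-04 2.60693844e-04] [-0.44843781 -0.10433186  0.53697976] 0.08544714731497192
large_bottle [0.61703206 0.16806315 0.005     ] 0.94
small_bottle [ 0.42680327 -0.15477308  0.005     ] 0.84
tube [ 0.42162351 -0.02786197  0.        ] 0.68
tube [0.45750701 0.35330963 0.        ] 0.55
```

View pics/s5.png

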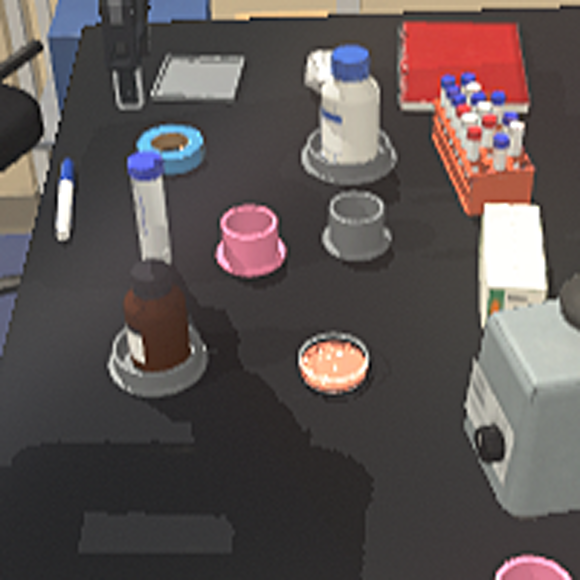

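Both bottles sit upright in their stands. The tube is still standing at about (225,205), under the gripper.

Emit:
move_arm --pt "0 0.1 0 2 0 0 0" --pt "0 0 0 2.5 0 0 0" --pt "0 0 0 2 0 0 0" --pt "0 0 0 1.5 0 0 0" --pt "0 0 0 1.0 0 0 0" --pt "0 0 0 0.3 0 0 0" --pt "0 0 0 0 0 0 0" --pt "0.3 0 0 0 0 0 0" --pt "0.4 0 0 0 0 0 0" --pt "0.5 0 0 0 0 0 0" --pt "0.55 0 0 0 0 0 0" --pt "0.6 0 0 0 0 0 0" --pt "1 0 0 0 0 0 0" --pt "1 0 0 0 0 0 0" --pt "1 0 0 0 0 0 0"

```text
time_s: 19.18
position: [0.4215, -0.0052, 0.1076]
ee_rot: [1.0, 0.0, 0.001, 0.0]
force: [-0.4, 0.6, 6.5]
opening: 0.0317
finger_force: 59.0
```

Emit:
move_arm --pt "1 0 0 -0.5 0 0 0" --pt "1 0 0 -1 0 0 0" --pt "1 0 0 -1.8 0 0 0" --pt "1 0 0 -2 0 0 0" --pt "1 0 0 -1.5 0 0 0" --pt "1 0 0 -0.7 0 0 0" --pt "1 0 0 0 0 0 0" --pt "1 1.0 -0.1 0 0 0 0" --pt "1 2.0 -0.2 0 0 0 0" --pt "1 2.7 -0.3 0 0 0 0" --pt "1 2.7 -0.3 0 0 0 0" --pt "1 2.7 -0.3 0 0 0 0" --pt "1 2.7 -0.3 0 0 0 0" --pt "1 2.7 -0.3 0 0 0 0" --pt "1 2.0 -0.2 0 0 0 0" --pt "1 1.0 -0.1 0 0 0 0" --pt "1 0 0 0 0 0 0" --pt "1 0 0 0 0 0 0"

```text
time_s: 20.68
position: [0.6151, 0.016, 0.1801]
ee_rot: [1.0, 0.0, -0.001, -0.0]
force: [-0.0, -0.3, 0.4]
opening: 0.0315
finger_force: 59.4
```

```bash
python3 - <<'E'
from h import *
s=viewer.get_image("side"); cv2.imwrite("pics/s6.png",cv2.resize(s["img"][140:270,200:370],None,fx=4,fy=4,interpolation=2))
o=monitor.observe(); print(o["position"],o["ee_rot"],o["force"],o["opening"])
E
```

```text
[0.6147694  0.01596452 0.18043034] [ 9.99999231e-01  2.17721424e-04 -1.21981268e-03 -5.04353372e-05] [0.44640533 0.18832692 0.20561759] 0.031466002878967246
```

View pics/s6.png

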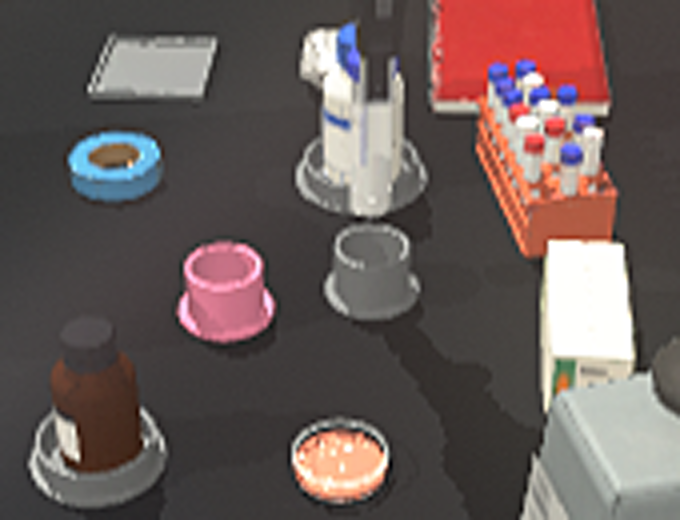

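The tube hangs upright straight over the grey narrow stand; both are at column ≈293 in the full picture.

Emit:
move_arm --pt "1 0.1 0 1 0 0 0" --pt "1 0 0 1.5 0 0 0" --pt "1 0 0 1.5 0 0 0" --pt "1 0 0 1.2 0 0 0" --pt "1 0 0 0.6 0 0 0" --pt "1 0 0 0.3 0 0 0" --pt "1 0 0 0.2 0 0 0" --pt "1 0 0 0.15 0 0 0" --pt "1 0 0 0 0 0 0" --pt "1 0 0 0 0 0 0"

```text
time_s: 21.57
position: [0.6173, 0.0159, 0.118]
ee_rot: [1.0, 0.0, 0.001, 0.0]
force: [0.3, -0.4, -0.7]
opening: 0.0311
finger_force: 59.4
```

Emit:
move_arm --pt "1 0 0 0.2 0 0 0" --pt "1 0 0 0.2 0 0 0" --pt "1 0 0 0.15 0 0 0" --pt "1 0 0 0 0 0 0" --pt "1 0 0 0 0 0 0"

```text
time_s: 21.98
position: [0.6174, 0.0159, 0.1127]
ee_rot: [1.0, 0.0, 0.001, 0.0]
force: [-0.7, -0.5, 5.8]
opening: 0.0313
finger_force: 59.7
```

Emit:
move_arm --pt "0.6 0 0 0 0 0 0" --pt "0.5 0 0 0 0 0 0" --pt "0.4 0 0 0 0 0 0" --pt "0.3 0 0 0 0 0 0" --pt "0.15 0 0 0 0 0 0" --pt "0 0 0 0 0 0 0" --pt "0 0 0 0 0 0 0" --pt "0 0 0 -1 0 0 0" --pt "0 0 0 -2 0 0 0" --pt "0 0 0 -2 0 0 0" --pt "0 0 0 -2 0 0 0" --pt "0 -0.2 1.6 -2 0 0 0" --pt "0 -0.6 3 0 0 0 0" --pt "0 -0.6 3 0 0 0 0" --pt "0 -0.6 3 0 0 0 0" --pt "0 -0.6 3 0 0 0 0" --pt "0 -0.6 3 0 0 0 0" --pt "0 -0.3 2 0 0 0 0" --pt "0 0 0 0 0 0 0" --pt "0 0 0 0 0 0 0"

```text
time_s: 23.65
position: [0.5818, -0.1712, 0.2026]
ee_rot: [1.0, -0.001, 0.0, 0.0]
force: [0.9, 0.3, -0.2]
opening: 0.0858
finger_force: 0.0
```

```bash
python3 - <<'E'
from h import *
s=viewer.get_image("side"); cv2.imwrite("pics/s7.png",cv2.resize(s["img"][120:300,190:370],None,fx=3.3,fy=3.3,interpolation=2))
o=monitor.observe(); print(o["position"],o["ee_rot"],o["force"],o["opening"])
for m in mark_of(s,"dish"): print(hit(s,m["point"],0),m["confidence"])
for m in mark_of(s,"tube"): print("tube",hit(s,m["point"],.005),m["confidence"])
E
```

```text
[ 0.58197058 -0.170134    0.20245521] [ 9.99999881e-01 -3.44919345e-04  3.19978475e-04 -1.28305700e-04] [-0.21974168  0.03141918 -0.15940864] 0.08542221549945969
[ 0.58400504 -0.17664777  0.        ] 0.93
tube [0.61688111 0.00767712 0.005     ] 0.72
```

View pics/s7.png

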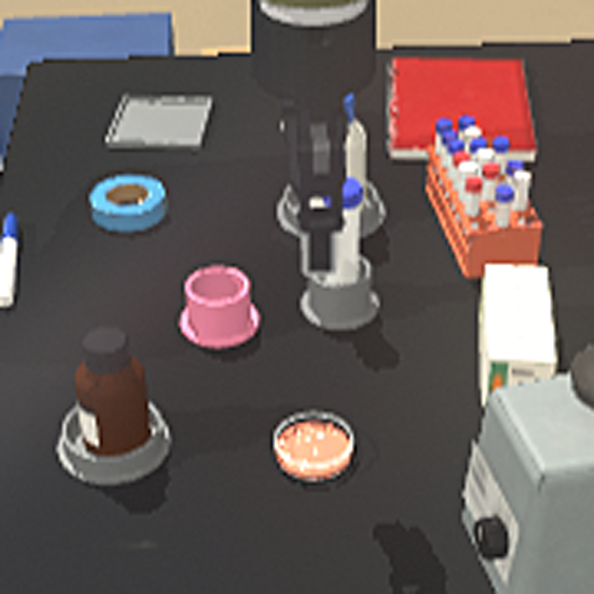

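The tube stands in the grey narrow stand, with its cap at about (297,178), and the dish at (285,255) is free below the gripper.

Emit:
move_arm --pt "0 0 0.1 1.5 0 0 0" --pt "0 0 0 3 0 0 0" --pt "0 0 0 3 0 0 0" --pt "0 0 0 3 0 0 0" --pt "0 0 0 3 0 0 0" --pt "0 0 0 2 0 0 0" --pt "0 0 0 1.5 0 0 0" --pt "0 0 0 0.8 0 0 0" --pt "0 0 0 0.5 0 0 0" --pt "0 0 0 0.3 0 0 0" --pt "0 0 0 0 0 0 0" --pt "0 0 0 0 0 0 0"

```text
time_s: 24.8
position: [0.5828, -0.1711, 0.017]
ee_rot: [1.0, 0.0, 0.001, 0.0]
force: [-0.1, 0.1, 0.0]
opening: 0.0858
finger_force: 0.0
```

Emit:
move_arm --pt "0.1 0 0 0.1 0 0 0" --pt "0.2 0 0 0 0 0 0" --pt "0.25 0 0 0 0 0 0" --pt "0.3 0 0 0 0 0 0" --pt "1 0 0 0 0 0 0" --pt "1 0 0 0 0 0 0" --pt "1 0 0 0 0 0 0" --pt "1 0 0 0 0 0 0"

```text
time_s: 25.47
position: [0.5827, -0.1714, 0.0164]
ee_rot: [1.0, 0.0, 0.001, 0.0]
force: [-3.3, 2.1, 8.4]
opening: 0.0619
finger_force: 65.0
```

Emit:
move_arm --pt "1 0 0 -0.5 0 0 0" --pt "1 0 0 -1 0 0 0" --pt "1 0 0 -1.5 0 0 0" --pt "1 0 0 -2 0 0 0" --pt "1 0 0 -2 0 0 0" --pt "1 0 0 -2 0 0 0" --pt "1 0 0 -2 0 0 0" --pt "1 0 0 -2 0 0 0" --pt "1 0 0 -2 0 0 0" --pt "1 0 0 -1 0 0 0" --pt "1 0 0 0 0 0 0"

```text
time_s: 26.38
position: [0.5837, -0.1718, 0.1788]
ee_rot: [1.0, 0.0, 0.003, 0.001]
force: [0.4, 0.1, -0.2]
opening: 0.062
finger_force: 65.1
```

```bash
python3 - <<'E'
from h import *
s=viewer.get_image("side"); cv2.imwrite("pics/s8.png",cv2.resize(s["img"][120:300,190:370],None,fx=3.3,fy=3.3,interpolation=2))
o=monitor.observe(); print(o["position"],o["ee_rot"],o["force"],o["opening"])
E
```

```text
[ 0.58278401 -0.17142838  0.17653829] [9.99998654e-01 1.59726000e-04 1.52408017e-03 5.85959480e-04] [-0.04663036 -0.04855479 -1.31833407] 0.061972911356791435
```

View pics/s8.png

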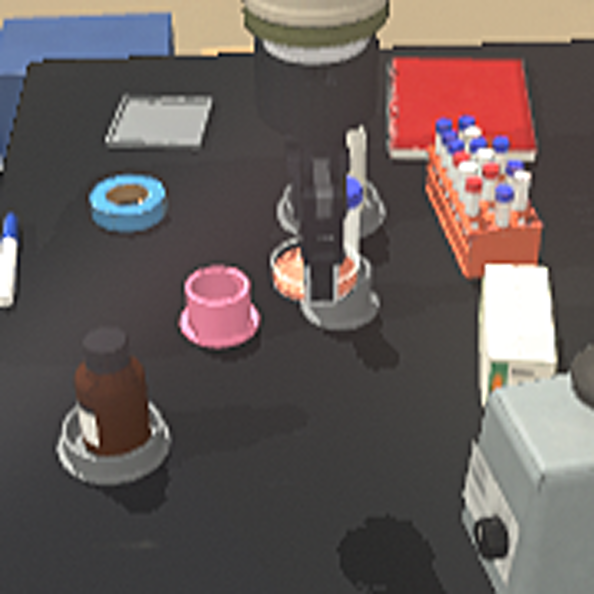

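The dish is held level in the air, at about (285,201).

Emit:
move_arm --pt "1 -0.2 -1 0 0 0 0" --pt "1 -0.4 -2 0 0 0 0" --pt "1 -0.8 -3.1 0 0 0 0" --pt "1 -0.8 -3.1 0 0 0 0" --pt "1 -0.8 -3.1 0 0 0 0" --pt "1 -0.8 -3.1 0 0 0 0" --pt "1 -0.8 -3.1 0 0 0 0" --pt "1 -0.8 -3.1 0 0 0 0" --pt "1 -0.8 -3.1 0 0 0 0" --pt "1 -0.8 -3.1 0 0 0 0" --pt "1 -0.8 -3.1 0 0 0 0" --pt "1 -0.8 -3.1 0 0 0 0" --pt "1 -0.8 -3.1 0 0 0 0" --pt "1 -0.8 -3.1 0 0 0 0" --pt "1 -0.8 -3.1 0 0 0 0" --pt "1 -0.8 -3.1 0 0 0 0" --pt "1 -0.8 -3.1 0 0 0 0" --pt "1 -0.3 -2.2 0 0 0 0" --pt "1 -0.2 -1.1 0 0 0 0" --pt "1 0 0 0 0 0 0"

```text
time_s: 28.1
position: [0.4487, 0.3585, 0.1729]
ee_rot: [1.0, 0.002, -0.001, 0.001]
force: [0.9, -0.3, 0.5]
opening: 0.0616
finger_force: 65.2
```

Emit:
move_arm --pt "1 0 0 1 0 0 0" --pt "1 0 0 2 0 0 0" --pt "1 0 0 2 0 0 0" --pt "1 0 0 2 0 0 0" --pt "1 0 0 2 0 0 0" --pt "1 0 0 2 0 0 0" --pt "1 0 0 1 0 0 0" --pt "1 0 0 0.5 0 0 0" --pt "1 0 0 0 0 0 0" --pt "1 0 0 0 0 0 0"

```text
time_s: 28.93
position: [0.4511, 0.3565, 0.0502]
ee_rot: [1.0, -0.0, 0.0, -0.0]
force: [0.3, -0.2, 0.6]
opening: 0.062
finger_force: 65.2
```

Emit:
move_arm --pt "1 0 0 1 0 0 0" --pt "1 0 0 0.8 0 0 0" --pt "1 0 0 0.4 0 0 0" --pt "1 0 0 0.2 0 0 0" --pt "1 0 0 0.15 0 0 0" --pt "1 0 0 0.15 0 0 0" --pt "1 0 0 0 0 0 0" --pt "1 0 0 0 0 0 0"

```text
time_s: 29.6
position: [0.4508, 0.357, 0.0229]
ee_rot: [1.0, 0.0, 0.0, -0.0]
force: [0.2, 0.3, -0.9]
opening: 0.0618
finger_force: 65.2
```

Emit:
move_arm --pt "1 0 0 0.15 0 0 0" --pt "1 0 0 0.15 0 0 0" --pt "1 0 0 0 0 0 0" --pt "1 0 0 0 0 0 0"

```text
time_s: 29.93
position: [0.4511, 0.3571, 0.0204]
ee_rot: [1.0, 0.0, 0.0, -0.0]
force: [-1.3, -1.1, 4.7]
opening: 0.062
finger_force: 65.5
```

Contact with the tray floor. Release and retreat.

Emit:
move_arm --pt "0.22 0 0 0 0 0 0" --pt "0.18 0 0 0 0 0 0" --pt "0.14 0 0 0 0 0 0" --pt "0.08 0 0 0 0 0 0" --pt "0 0 0 0 0 0 0" --pt "0 0 0 0 0 0 0" --pt "0 0 0 0 0 0 0" --pt "0 0 0 -0.5 0 0 0" --pt "0 0 0 -1 0 0 0" --pt "0 0 0 -2 0 0 0" --pt "0 0 0 -2.5 0 0 0" --pt "0 0 0 -2.5 0 0 0" --pt "0 0 0 -2.5 0 0 0" --pt "0 0 0 -2.5 0 0 0" --pt "0 0 0 -2.5 0 0 0" --pt "0 0 0 -2.5 0 0 0" --pt "0 0 0 -2 0 0 0" --pt "0 0 0 0 0 0 0"

```text
time_s: 31.43
position: [0.4529, 0.3584, 0.232]
ee_rot: [1.0, 0.0, 0.004, -0.003]
force: [1.4, 0.3, 1.2]
opening: 0.0856
finger_force: 0.0
```

```bash
python3 - <<'E'
from h import *
p=viewer.get_image("top"); s=viewer.get_image("side")
a=cv2.resize(p["img"][170:285,120:340],None,fx=3.6,fy=3.6,interpolation=2)[:,:800]; b=cv2.resize(s["img"][130:280,200:330],(0,0),fx=1.25,fy=1.25)
cv2.imwrite("pics/f_top.png",a)
cv2.imwrite("pics/f_side.png",cv2.resize(s["img"][120:280,190:350],None,fx=3.6,fy=3.6,interpolation=2))
for n in N: 
  for m in mark_of(s,n)[:1]: print(n,hit(s,m["point"],.005)[:2],round(m["confidence"],2))
  for m in mark_of(p,n)[:1]: print("  top",n,hit(p,m["point"],.005)[:2],round(m["confidence"],2))
print(monitor.observe()["time_s"])
E
```

```text
large_bottle [0.61893101 0.15962435] 0.78
  top large_bottle [0.61857335 0.1684043 ] 0.74
small_bottle [ 0.420492   -0.15362395] 0.97
  top small_bottle [ 0.42780419 -0.14262037] 0.72
tube [0.62197437 0.01406812] 0.89
  top tube [0.61100764 0.00688905] 0.54
dish [0.45723823 0.36401993] 0.45
  top dish [0.45107846 0.35567522] 0.71
wide_stand [0.61044386 0.16439921] 0.54
  top wide_stand [0.62094024 0.15862033] 0.88
middle_stand [ 0.43433989 -0.13724707] 0.55
  top middle_stand [ 0.42635198 -0.15539069] 0.67
narrow_stand [ 0.70146154 -0.43171137] 0.97
  top narrow_stand [ 0.50993241 -0.00180066] 0.82
dish_tray [0.44889632 0.34694309] 0.56
  top dish_tray [0.44276147 0.35763306] 0.72
weigh_boats [0.61835173 0.32316246] 0.46
  top weigh_boats [0.62329062 0.33479497] 0.56
tape_roll [0.4344867  0.17643502] 0.84
  top tape_roll [0.42288372 0.18541692] 0.83
32.5333
```

View pics/f_top.png

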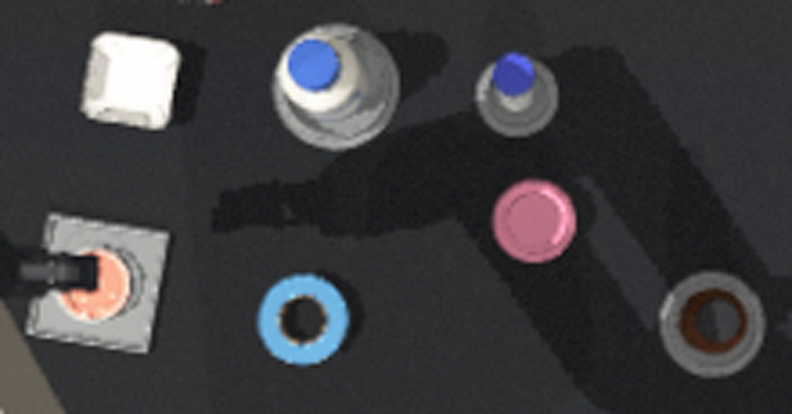

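View pics/f_side.png

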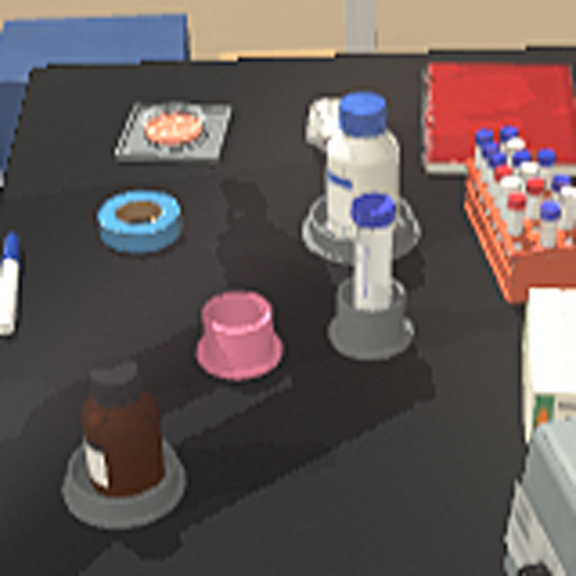

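Both pictures show all four containers upright in their stands, with the dish flat in the middle of the tray at about (146,247) in the top picture. The weighing boats and tape have not moved, and the gripper is clear.

```bash
python3 -c "
from rig import workorder; print(workorder.hand_in())"
```

```text
the job is handed in; nothing more can be done
None
```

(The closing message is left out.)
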